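# Square a battery pack on the stop board and load the empty charger

## Robot

A 6-joint arm with a two-finger parallel gripper is mounted at the origin on the work surface. World frame = base frame: x ahead of the robot, y to its left, z up, the work surface at z = 0. Lengths are in mm, angles in degrees, forces in N, time in s.
With the tool pointing down it reaches from about 300 to 850 mm from the base axis. Payload 4.2 kg.
Tool frame: the origin (TCP) lies midway between the tips of the shut fingers; the grasp point (between the pads) lies 19 mm behind it (env.grip_depth is the distance from the TCP to the grasp point, in mm); z points along the fingers, y is the line along which they close (so a half turn about z gives the same grasp; the last joint's range is limited). The gripper opens to 91 mm and grips with 3 to 60 N. Pads are 32 mm wide; open, the fingers measure 118 mm over their backs; the gripper's body (76 mm by 178 mm) begins 60 mm behind the grasp point.
Start: joints at [-72.365, 18.312, 89.639, -0, 72.044, -1.146], TCP at [185.131, -544.398, 213.976] pointing down, gripper open.
Joint ranges: [-177.97, 177.97], [-48.28, 115.42], [12.27, 149.76], [-77.06, 257.06], [2.81, 150.46], [-146.56, 146.56]. Speed limits (degrees/s): [147.25, 147.25, 180, 180, 180, 180].

## Interface

Orientations are given as [roll, pitch, yaw] about the fixed x, y, z axes, in that order (R = Rz(yaw) Ry(pitch) Rx(roll)).
In Python, from workcell import env, eyes gives the robot as it stands.
- The arm moves only by the tool send_rows, never from a script. Its argument "motion" is a list of rows, each a list of 7 numbers: the shift along the world's x, y, z normalised to -1 to 1, where 1 is 0.5 m, then the turn, a rotation vector about the world's x, y, z normalised to -1 to 1, where 1 is 60 degrees, then the opening, from -1 (shut) to 1 (fully open). A call has 1 to 20 rows; each row is the pose to reach, as a shift and turn from the pose commanded when the call began; what a row does not reach only later rows make up. A row lasts 1/8 s, in which the tool goes at most 62.5 mm and 10.7 degrees, less where a joint would pass 70% of its speed; a pose out of reach is approached as far as the arm can. A call with a number of a shift or a turn outside -1 to 1 is refused whole. A call with a gripper value outside its range is refused whole. The fingers move at their own pace and stop on an object; "squeeze" is the grip in N (left out, the last holds). Time passes only in rows, so rows that repeat a pose let the fingers close. It gives the time, the measured TCP pose, the force, the opening and the grip force at its end, in the units of the state.
- env.state(): the state, without advancing time (a new reading comes with each control period).
- eyes.grab_frame(name): name is "scene" or "top" or "wrist"; returns a dict with "pixels" (384x512x3 uint8, red, green, blue), "depth" (384x512 float32, mm along the optical axis (not along the pixel's ray), 0 where there is no reading), "fx", "fy", "cx", "cy" (pixels), "R" (3x3) and "t" (3): a world point X has camera coordinates R X + t; the wrist camera has in their place "T_tool_cam" (4x4, takes a point from camera to tool coordinates, whose origin is the TCP and whose axes are the flange's). Camera axes: x right, y down, z forward; pixel columns grow to the right and rows downward; lengths in mm; the calibration is good to about 2 mm. The wrist camera is an equidistant fisheye: a pixel r from the principal point sees the ray r / f radians off the axis. A picture is of the moment at which its call begins: read the wrist's pose just before it.
- env.job_done(): hands the job in; it is judged then, once.
The state is a dict: "time_s": time; "qpos": joint angles; "qvel": joint speeds; "effort": joint torques, N m; "ee_pos": TCP position; "ee_rot": TCP orientation; "force": force on the tool from outside, world axes, zero at the start; "torque": the same for the moment, N m; "gripper_width": finger opening in mm; "gripper_force": force on a finger pad.
Only numpy, scipy, OpenCV 4.12 (cv2) and the standard library are available. Lean on these libraries where they do the work, as an engineer would, in place of code of your own. Each camera call takes 0.05 s, during which the arm holds its last target. There are 200 camera calls.

## Task

First clear the stray steel adapter out of the corner of the plywood stop board and put it in the white dish. Then square the loose battery pack on the board: bring it flush against both metal fences in their corner, its long side along the far fence, and let go of it. Then pick it up squared and set it flat, fully down, in the pocket of the one empty charger, without disturbing the other batteries, the mug, the mouse or the microphone.

Things in the scene. Friction and masses are not known exactly. Their poses are not given: they have to be found in the camera images.
- board: plywood stop board, 220 (x) x 200 (y) x 12 mm thick, fixed to the desk, its top 12 mm above the desk. Origin at the centre of its underside, z up. Two aluminium fences, 15 mm wide and only 8 mm high above the board's top (20 mm above the desk), are fixed along its edges: the far fence all along the +x edge, the left fence all along the +y edge. The inner faces of the fences are at x = +95 mm and y = +85 mm
- corner (a point): inner corner of the two fences, on the board's top surface (95, 85, 12 mm in the board's frame); axes parallel to the board's: x points into the far fence, y into the left fence, so that a squared pack lies at negative x and y. A pack flush against both fences, its long side along the far fence, has its origin at (-20, -32, 0) mm here
- pack: the loose battery pack that lies skewed on the board at any angle, grey plastic block with two black bands and a paper label, 105 to 210 g, 64 x 40 x 30 mm, origin at the centre of its underside, x along its 64 mm length, z up. The two ends are alike, either way round will do
- charger: the one empty charger: black plastic single charger, 77 x 53 mm outside, 16 mm high, fixed to the desk: a pocket 69 x 45 mm, 10 mm deep, with its floor 6 mm above the desk and walls 4 mm thick. Origin at the centre of its underside, x along its 77 mm length, z up
- pocket (a point): centre of the floor of the empty charger's pocket, 6 mm above the desk; axes as the charger's
- pack_a: another battery pack, alike, already in its charger; leave it alone. 64 x 40 x 30 mm, origin at the centre of its underside, x along its 64 mm length, z up
- pack_b: another battery pack, alike, already in its charger; leave it alone. 64 x 40 x 30 mm, origin at the centre of its underside, x along its 64 mm length, z up
- charger_a: the charger in which pack_a sits: alike to the empty one, same frame
- charger_b: the charger in which pack_b sits: alike to the empty one, same frame
- adapter: stray steel microphone-thread adapter, an upright solid cylinder 26 mm in diameter and 30 mm high with a shallow groove, 60 g, standing on the board in the fences' corner where the pack has to go. Origin at the centre of its underside, z along its axis
- adapter_center (a point): middle of the adapter, 15 mm up its axis
- dish: white ceramic dish, round, 90 mm across the rim, 24 mm high, fixed to the desk; wall 4 mm thick. Origin at the centre of its underside. The adapter may lie or stand in it
- mug: blue mug, 80 mm across and 90 mm high, handle at +y, loose. Origin at the centre of its underside
- mouse: black computer mouse, 100 x 60 mm, 31 mm high, loose. Origin at the centre of its underside
- mic: desk microphone, loose: round foot 110 mm across, 18 mm high, a thin post, and a head 44 mm in diameter and 100 mm long lying along its x (from x = -45 to +55 mm) 133 to 177 mm above the desk. Origin at the centre of its underside

How it is judged (in metres and radians):
On the way, in this order (a step that is already met when the one before it is completed fails the run):
1. the adapter is in the dish, let go of (horizontal distance between adapter_center and dish below 0.035 m and height (world z) of adapter_center below 0.035 m and contact force between the fingers and adapter below 0.2 N), for 0.2 s.
2. the pack lies flat and flush against both fences, long side along the far fence (within 2.5 mm and 2 degrees), let go of (x of pack in the frame of corner between -0.0225 and -0.0185 m and y of pack in the frame of corner between -0.0345 and -0.0305 m and angle between the x axis of pack and the y axis of corner, either way round below 0.035 rad and z of pack in the frame of corner below 0.003 m and angle between pack's own z axis and vertical below 0.05 rad and contact force between the fingers and pack below 0.2 N), for 0.2 s.
At the end, for the whole second after the job is handed in: The pack lies flat in the empty charger's pocket, its underside within 3 mm of the pocket's floor and its middle within 5 mm of the pocket's, at rest; the adapter rests in the dish, its middle within 35 mm of the dish's axis; both are let go of (all of step 1 and horizontal distance between pack and pocket below 0.005 m and z of pack in the frame of pocket below 0.003 m and angle between the x axis of pack and the x axis of pocket, either way round below 0.12 rad and angle between pack's own z axis and vertical below 0.06 rad and linear speed of pack below 0.01 m/s and linear speed of adapter below 0.02 m/s); the robot touches nothing.
It fails at once if another battery pack is shifted by more than 8 mm (distance of any of pack_a, pack_b from where it was at the start of the episode above 0.008 m).
It fails at once if the mug, the mouse or the microphone is shifted by more than 20 mm (distance of any of mug, mouse, mic from where it was at the start of the episode above 0.02 m).
It also fails if it takes over 72 s, if anything falls off the work surface, if the arm or the gripper's body presses on something with over 40 N, if the wrist force passes 120 N, or if a joint passes its speed limit or range.

## Working session

There is one attempt and no reset: what is moved stays moved. The work goes in short steps, Python scripts to look and compute and a tool call to move; the robot and the scene stay as the last step left them, time stands still between calls to the robot, and variables do not carry over. Pictures are saved under pics/ and viewed, at most 10 in all, crops included, and the job is handed in when it is done.

Besides the shell and the picture viewer there is one more tool, called after ">>>" as name(argument=value, ...), one argument or row to a line, values as JSON. send_rows: Moves the arm, as the interface text tells. Its arguments: {"type":"object","properties":{"motion":{"type":"array"},"squeeze":{"type":"number"}},"required":["motion"]}

```bash
mkdir -p pics; ls
cat > h.py <<'E'
import numpy as np, cv2
from workcell import env, eyes
def world(f):
    h,w=f["depth"].shape; v,u=np.mgrid[:h,:w]; d=f["depth"].astype(float)
    c=np.stack([(u-f["cx"])/f["fx"]*d,(v-f["cy"])/f["fy"]*d,d],-1)
    W=(c-np.array(f["t"]))@np.array(f["R"]); W[d<=0]=np.nan
    return W
def save(n,im): cv2.imwrite("pics/"+n,im[...,::-1])
E
python3 - <<'E'
from h import *
for n in("top","scene"):
    f=eyes.grab_frame(n); np.savez(n+".npz",**f)
    save(n+"0.png",cv2.resize(f["pixels"],(800,600)))
    print(n,f["fx"],f["cx"],f["cy"],np.round(f["R"],3).tolist(),np.round(f["t"]),np.nanpercentile(world(f)[...,2],[1,30,50,99]))
print(env.state())
E
```

```text
pics
top 381.075684461999 250.58028680197543 190.6812656624332 [[0.021, -1.0, 0.016], [-0.991, -0.023, -0.13], [0.13, -0.013, -0.991]] [ -33.  531. 1177.] [-6.14832423e+02 -2.05218456e+00  3.92519551e-01  6.40173822e+02]
scene 417.4359594206724 247.4400279543299 187.64254502512586 [[0.557, 0.83, 0.011], [0.588, -0.385, -0.711], [-0.586, 0.402, -0.703]] [-299. -277. 1505.] [-7.55209706e+02 -1.58804113e+00  3.60836192e-01  3.54905838e+02]
{'time_s': 0.1, 'qpos': array([-7.23667739e+01,  1.83458098e+01,  8.96981660e+01,  8.97382503e-04,
        7.20439020e+01, -1.14572598e+00]), 'qvel': array([-0.02178629, -0.06243634, -0.26594364,  0.14870175,  0.03978015,
       -0.04008376]), 'effort': array([ 1.24976807e-03, -4.13325906e+01, -2.32507414e+01,  7.29023991e-02,
        4.22735210e-02, -7.13758618e-05]), 'ee_pos': array([ 184.97560553, -543.96586916,  213.23456285]), 'ee_rot': array([-1.79912157e+02, -2.61022325e-03,  1.87786728e+01]), 'force': array([ 0.14145025,  1.15442578, -0.1388624 ]), 'torque': array([-0.02370475, -0.01585414,  0.03245293]), 'gripper_force': 0.0, 'gripper_width': 90.95576127287742}
```

View pics/top0.png

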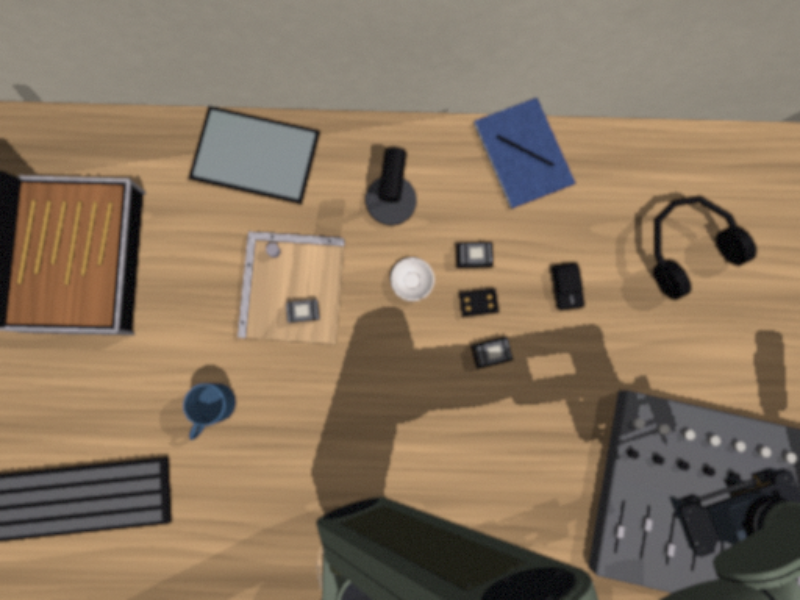

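View pics/scene0.png

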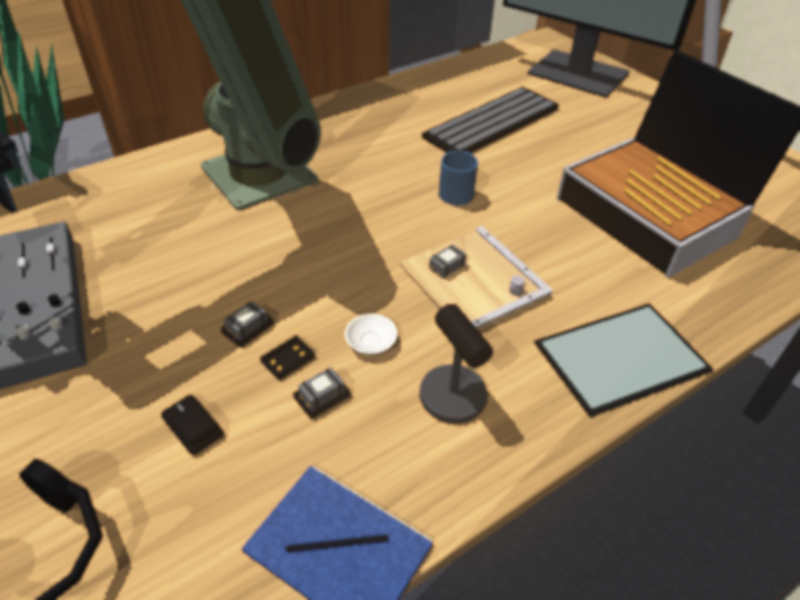

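The top view shows the board at (290,288), adapter (273,249), pack (303,310), dish (412,279), empty charger (479,301) and filled chargers at (474,254) and (491,351). The microphone is at (390,190). The scene view agrees with this layout.

Run:
```python
from h import *
fs={n:dict(np.load(n+".npz")) for n in("top","scene")}
Ws={n:world(f) for n,f in fs.items()}
top=Ws["top"]; k=1/1.5625
for n,(u,v) in dict(adapter=(273,249),pack=(303,310),dish=(412,279),chg=(479,301),ca=(474,254),cb=(491,351),mic=(390,205),michead=(393,160),board=(300,280),cornerfence=(250,238),farend=(342,241),leftend=(241,336)).items():
    print(n,np.round(top[int(v*k),int(u*k)],1))
def rect(n,xy,r,z0,z1):
    W=Ws[n]; m=(np.hypot(W[...,0]-xy[0],W[...,1]-xy[1])<r)&(W[...,2]>z0)&(W[...,2]<z1)
    p=W[m]; 
    if len(p)<5: print(n,"few",len(p)); return
    (c,s,a)=cv2.minAreaRect(p[:,:2].astype(np.float32)); print(n,len(p),"mean",np.round(p.mean(0),1),"rect",np.round(c,1),np.round(s,1),round(a,1))
for nm,(u,v),r,z0,z1 in (("adapter",(273,249),28,28,60),("pack",(303,310),50,30,60),("board",(290,288),160,7,60),("chg",(479,301),48,5,30),("dish",(412,279),60,12,40),("pa",(474,254),45,25,50),("pb",(491,351),45,25,50)):
    c=top[int(v*k),int(u*k)]; print(nm)
    for n in Ws: rect(n,c,r,z0,z1)
```

```text
adapter [625.9 225.1  44. ]
pack [502.8 160.   42.2]
dish [578.  -60.7   5.1]
chg [ 535.6 -202.6    1. ]
ca [ 628.2 -187.2   35.3]
cb [ 430.  -222.3   37.2]
mic [731.9 -11.4  16. ]
michead [770.9 -14.4 177.6]
board [568.3 170.3   9.8]
cornerfence [653.3 276.5  18.6]
farend [651.4  87.9  18.6]
leftend [447.9 283.8  22.8]
adapter
top 57 mean [626.1 225.6  40.7] rect [626.7 225.9] [26.  22.4] 46.1
scene 72 mean [630.  225.6  38.9] rect [629.3 226.6] [24.  23.2] 19.8
pack
top 266 mean [501.6 160.   41.9] rect [502.3 160.4] [40.7 63.8] 6.7
scene 256 mean [507.5 158.3  40.5] rect [503.7 160.6] [43.  65.8] 7.7
board
top 4167 mean [551.7 187.6  15.4] rect [561.5 194.1] [237.4 255.6] 80.7
scene 3354 mean [560.4 189.4  16.4] rect [554.  188.6] [203.7 223.6] 87.5
chg
top 306 mean [ 531.9 -202.    10.2] rect [ 536.1 -200.3] [78.1 85.2] 23.5
scene 466 mean [ 531.5 -200.3   10. ] rect [ 527.9 -201. ] [65.5 77.6] 7.5
dish
top 349 mean [575.9 -62.1  18.8] rect [574.5 -62.3] [86.9 85.5] 44.4
scene 380 mean [567.4 -55.7  18.9] rect [575.2 -60.4] [86.6 87.7] 23.0
pa
top 256 mean [ 628.9 -190.5   35.4] rect [ 629.7 -191.7] [40.4 64.4] 4.9
scene 401 mean [ 634.3 -192.1   34.8] rect [ 631.9 -190.6] [41.8 64.8] 2.1
pb
top 262 mean [ 427.4 -227.7   35.7] rect [ 427.8 -228.9] [39.5 64.7] 15.0
scene 315 mean [ 432.1 -229.1   34.7] rect [ 429.2 -228.2] [43.3 64.9] 14.4
```

>>> send_rows(
  motion=[
    [0.415,0.734,0.03,0,0,-0.35,0.1],
    [0.415,0.734,0.03,0,0,-0.35,0.1],
    [0.415,0.734,0.03,0,0,-0.35,0.1],
    [0.415,0.734,0.03,0,0,-0.35,0.1],
    [0.415,0.734,0.03,0,0,-0.35,0.1],
    [0.415,0.734,0.03,0,0,-0.35,0.1],
    [0.415,0.734,0.03,0,0,-0.35,0.1],
    [0.415,0.734,0.03,0,0,-0.35,0.1],
  ],
)

```text
time_s: 1.1
ee_pos: [393.5, -175.0, 228.9]
ee_rot: [-180.0, 0.0, -1.9]
force: [0.5, -0.1, 0.9]
gripper_width: 50.0
gripper_force: 0.0
```

>>> send_rows(
  motion=[
    [0.415,0.734,0,0,0,0,0.1],
    [0.415,0.734,0,0,0,0,0.1],
    [0.415,0.734,0,0,0,0,0.1],
    [0.415,0.734,0,0,0,0,0.1],
    [0.415,0.734,0,0,0,0,0.1],
    [0.415,0.734,0,0,0,0,0.1],
    [0.415,0.734,0,0,0,0,0.1],
    [0.415,0.734,0,0,0,0,0.1],
    [0.415,0.734,0,0,0,0,0.1],
  ],
)

```text
time_s: 2.22
ee_pos: [599.8, 188.1, 228.3]
ee_rot: [179.9, 0.1, -2.3]
force: [-0.7, 0.2, 0.4]
gripper_width: 50.4
gripper_force: 0.0
```

```bash
cat >> h.py <<'E'
from scipy.spatial.transform import Rotation as Ro
def wworld(f,s):
    h,w=f["depth"].shape; v,u=np.mgrid[:h,:w]; d=f["depth"].astype(float)
    x=(u-f["cx"])/f["fx"]; y=(v-f["cy"])/f["fy"]; r=np.hypot(x,y)+1e-9
    q=np.tan(np.minimum(r,1.5))/r
    c=np.stack([x*q*d,y*q*d,d],-1); T=np.array(f["T_tool_cam"])
    W=(c@T[:3,:3].T+T[:3,3])@Ro.from_euler("xyz",s["ee_rot"],degrees=True).as_matrix().T+s["ee_pos"]
    W[(d<=0)|(r>1.45)]=np.nan
    return W
def wpix(f,s,X):
    T=np.array(f["T_tool_cam"]); p=(np.asarray(X)-s["ee_pos"])@Ro.from_euler("xyz",s["ee_rot"],degrees=True).as_matrix()
    p=(p-T[:3,3])@T[:3,:3]; th=np.arctan2(np.hypot(p[0],p[1]),p[2]); q=th/np.hypot(p[0],p[1])
    return np.array([f["cx"]+f["fx"]*q*p[0],f["cy"]+f["fy"]*q*p[1]])
E
python3 - <<'E'
from h import *
s=env.state(); f=eyes.grab_frame("wrist"); np.savez("w1.npz",W=wworld(f,s),**f)
save("w1.png",cv2.resize(f["pixels"],(800,600)))
print(s["time_s"],s["ee_pos"],s["ee_rot"],s["gripper_width"],f["fx"],np.round(f["T_tool_cam"],3).tolist())
print("adapter px",wpix(f,s,[628,226,42])*1.5625,"pack",wpix(f,s,[503,160,42])*1.5625)
E
```

```text
2.225 [599.83675353 188.06742339 228.31061303] [ 1.79916604e+02  9.13801681e-02 -2.27192952e+00] 50.39128104934233 297.3186396354542 [[0.001, -0.956, -0.294, 83.109], [1.0, 0.001, -0.0, 0.493], [0.0, -0.294, 0.956, -170.423], [0.0, 0.0, 0.0, 1.0]]
adapter px [344.30610294 231.34650915] pack [431.68914487 373.78995294]
```

View pics/w1.png

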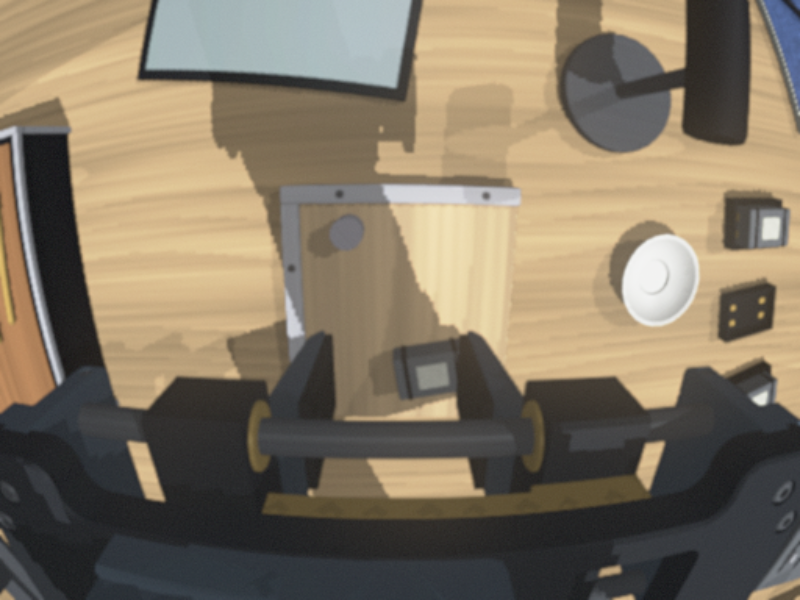

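The wrist view shows the adapter at (346,232) as predicted. The far fence is along row ~194, the left fence along column ~290, the pack at (428,370) and the dish at (660,280). Next I fit the fences, adapter and pack from its depth.

Run:
```python
from h import *
z=np.load("w1.npz"); W=z["W"]
def sel(x0,x1,y0,y1,z0,z1):
    m=(W[...,0]>x0)&(W[...,0]<x1)&(W[...,1]>y0)&(W[...,1]<y1)&(W[...,2]>z0)&(W[...,2]<z1); return W[m]
p=sel(605,648,205,250,30,60); print("adapter",len(p),p.mean(0),cv2.minAreaRect(p[:,:2].astype(np.float32)))
b=sel(560,610,150,240,0,25); print("board z",np.median(b[:,2]))
f=sel(635,690,100,255,14.5,28); print("far z",np.median(f[:,2]))
# inner edge: per y bin min x
def edge(P,ax,lo):
    o=1-ax; bins=np.round(P[:,o]/8); e=[]
    for k in np.unique(bins):
        q=P[bins==k]
        if len(q)>3: e.append((q[:,o].mean(), q[:,ax].min() ,q[:,ax].max()))
    e=np.array(e)
    for c in(1,2):
        k=np.polyfit(e[:,0],e[:,c],1); r=e[:,c]-np.polyval(k,e[:,0]); print(np.degrees(np.arctan(k[0])),k, np.abs(r).mean())
edge(f,0,1)
l=sel(520,640,255,300,14.5,28); print("left z",np.median(l[:,2])); edge(l,1,1)
p=sel(460,545,110,210,32,60); print("pack",len(p),p.mean(0),cv2.minAreaRect(p[:,:2].astype(np.float32)))
p=sel(520,640,-120,0,15,40); print("dish",cv2.minEnclosingCircle(p[:,:2].astype(np.float32)))
```

```text
adapter 365 [626.54212415 224.90207857  41.11913469] ((625.9083251953125, 225.4395751953125), (24.43960952758789, 25.476491928100586), 13.90431022644043)
board z 11.815809985116175
far z 19.65868738829836
0.6517467865461554 [1.13756180e-02 6.43001588e+02] 2.940310520392637
2.697631743608857 [4.71173772e-02 6.52908089e+02] 0.22302966825710654
left z 19.6916984062822
-3.879411745755382 [-6.78121667e-02  3.08073014e+02] 2.084727166991158
-2.6375075146589437 [-4.60657334e-02  3.11319792e+02] 0.33894621279160475
pack 1129 [503.48473902 164.36519213  41.29615989] ((501.16571044921875, 162.3080596923828), (41.139549255371094, 57.644622802734375), 8.252995491027832)
dish ((573.8184814453125, -62.92684555053711), 45.13515853881836)
```

>>> send_rows(
  motion=[
    [0.053,0.075,-0.1,0,0,0,0.1],
    [0.053,0.075,-0.2,0,0,0,0.1],
    [0.053,0.075,-0.3,0,0,0,0.1],
    [0.053,0.075,-0.34,0,0,0,0.1],
    [0.053,0.075,-0.38,0,0,0,0.1],
    [0.053,0.075,-0.42,0,0,0,0.1],
    [0.053,0.075,-0.42,0,0,0,0.1],
    [0.053,0.075,-0.42,0,0,0,-0.7],
    [0.053,0.075,-0.42,0,0,0,-0.7],
    [0.053,0.075,-0.42,0,0,0,-0.7],
    [0.053,0.075,-0.42,0,0,0,-0.7],
  ],
  squeeze=20,
)

```text
time_s: 3.65
ee_pos: [627.1, 227.1, 20.0]
ee_rot: [-180.0, -0.1, -2.2]
force: [-0.2, -1.0, 4.9]
gripper_width: 24.6
gripper_force: 20.0
```

>>> send_rows(
  motion=[
    [0,0,0.1,0,0,0,-0.7],
    [0,0,0.2,0,0,0,-0.7],
    [-0.106,-0.58,0.2,0,0,0,-0.7],
    [-0.106,-0.58,0.2,0,0,0,-0.7],
    [-0.106,-0.58,0.2,0,0,0,-0.7],
    [-0.106,-0.58,0.2,0,0,0,-0.7],
    [-0.106,-0.58,0.2,0,0,0,-0.7],
    [-0.106,-0.58,0.2,0,0,0,-0.7],
    [-0.106,-0.58,0.2,0,0,0,-0.7],
    [-0.106,-0.58,0.1,0,0,0,-0.7],
    [-0.106,-0.58,0.05,0,0,0,-0.7],
    [-0.106,-0.58,0.03,0,0,0,-0.7],
    [-0.106,-0.58,0.03,0,0,0,-0.7],
  ],
)

```text
time_s: 5.28
ee_pos: [573.9, -61.9, 33.8]
ee_rot: [-180.0, 0.0, -2.1]
force: [0.2, 0.2, 0.5]
gripper_width: 24.8
gripper_force: 20.0
```

>>> send_rows(
  motion=[
    [0,0,-0.015,0,0,0,-0.7],
    [0,0,-0.03,0,0,0,-0.7],
    [0,0,-0.03,0,0,0,-0.7],
  ],
)

```text
time_s: 5.65
ee_pos: [573.3, -62.9, 18.6]
ee_rot: [-180.0, 0.0, -2.2]
force: [0.1, 0.7, -0.3]
gripper_width: 24.7
gripper_force: 20.0
```

>>> send_rows(
  motion=[
    [0,0,-0.008,0,0,0,-0.7],
    [0,0,-0.008,0,0,0,-0.1],
    [0,0,-0.008,0,0,0,-0.1],
    [0,0,-0.008,0,0,0,-0.1],
    [0,0,0.05,0,0,0,-0.1],
    [0,0,0.15,0,0,0,-0.1],
    [0,0,0.25,0,0,0,0.4],
    [-0.2,0.44,0.3,0,0,0,0.4],
    [-0.2,0.44,0.3,0,0,0,0.4],
    [-0.2,0.44,0.3,0,0,0,0.4],
    [-0.2,0.44,0.3,0,0,0,0.4],
    [-0.2,0.44,0.3,0,0,0,0.4],
    [-0.2,0.44,0.3,0,0,0,0.4],
  ],
)

```text
time_s: 7.28
ee_pos: [473.8, 156.8, 169.1]
ee_rot: [180.0, -0.0, -2.2]
force: [-0.0, -0.6, -0.3]
gripper_width: 63.7
gripper_force: 0.0
```

Run:
```python
from h import *
s=env.state(); f=eyes.grab_frame("wrist"); W=wworld(f,s); np.savez("w2.npz",W=W,**f)
save("w2.png",cv2.resize(f["pixels"],(800,600)))
print(s["time_s"],s["ee_pos"],s["ee_rot"])
def sel(x0,x1,y0,y1,z0,z1):
    m=(W[...,0]>x0)&(W[...,0]<x1)&(W[...,1]>y0)&(W[...,1]<y1)&(W[...,2]>z0)&(W[...,2]<z1); return W[m]
p=sel(455,550,110,210,30,60); print("pack",len(p),p.mean(0),cv2.minAreaRect(p[:,:2].astype(np.float32)))
p=sel(540,610,-100,-25,26,60); print("adapter",len(p),p.mean(0) if len(p) else 0)
p=sel(540,610,-85,-40,3,60); print(np.percentile(p[:,2],[5,50,95]))
def outer(P,ax):
    o=1-ax; bins=np.round(P[:,o]/8); e=np.array([(P[bins==k][:,o].mean(),P[bins==k][:,ax].max()) for k in np.unique(bins) if (bins==k).sum()>3])
    k=np.polyfit(e[:,0],e[:,1],1); print(np.degrees(np.arctan(k[0])),k,np.abs(e[:,1]-np.polyval(k,e[:,0])).mean())
outer(sel(635,690,100,255,15,28),0); outer(sel(480,640,255,300,15,28),1)
```

```text
7.275 [473.84185614 156.79261792 169.06711105] [ 1.79966578e+02 -3.28529099e-02 -2.18049911e+00]
pack 2443 [502.3098099  159.72685092  41.52954366] ((501.39312744140625, 159.67996215820312), (40.91659927368164, 63.57182693481445), 7.124628067016602)
adapter 343 [572.20177233 -61.37365177  33.73248849]
[ 5.07969581 12.69977189 34.9183004 ]
2.7052524001084994 [4.72506788e-02 6.52820779e+02] 0.3617913919069622
-2.5719770143407943 [-4.49196432e-02  3.10635175e+02] 0.2700254221319802
```

View pics/w2.png

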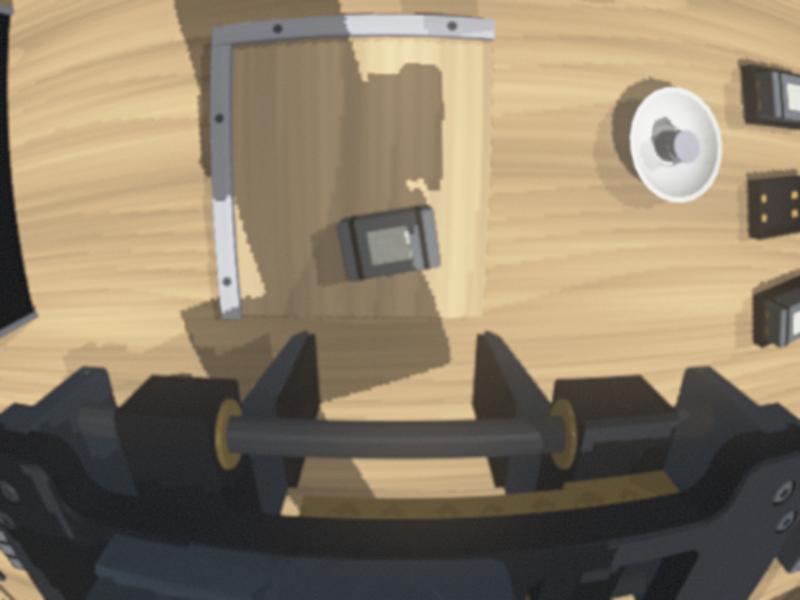

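The adapter stands in the dish at (680,145), its top 35 mm above the desk, and the pack is at (390,243), skewed by about 9.7°. I grip it by its ends with the tips above fence height.

>>> send_rows(
  motion=[
    [0.055,0.006,-0.1,0,0,0.155,0.85],
    [0.055,0.006,-0.18,0,0,0.155,0.85],
    [0.055,0.006,-0.18,0,0,0.155,0.85],
    [0.055,0.006,-0.22,0,0,0.155,0.85],
    [0.055,0.006,-0.26,0,0,0.155,0.85],
    [0.055,0.006,-0.29,0,0,0.155,0.85],
    [0.055,0.006,-0.29,0,0,0.155,0.85],
    [0.055,0.006,-0.29,0,0,0.155,0.3],
    [0.055,0.006,-0.29,0,0,0.155,0.2],
    [0.055,0.006,-0.29,0,0,0.155,0.2],
    [0.055,0.006,-0.29,0,0,0.155,0.2],
  ],
  squeeze=15,
)

```text
time_s: 8.7
ee_pos: [501.6, 160.3, 24.7]
ee_rot: [-180.0, -0.1, 7.1]
force: [-0.1, -0.4, 5.7]
gripper_width: 64.4
gripper_force: 15.0
```

>>> send_rows(
  motion=[
    [0,0,0.012,0,0,0,0.2],
    [0.08,0.05,0.012,0,0,-0.16,0.2],
    [0.16,0.1,0.012,0,0,-0.16,0.2],
    [0.247,0.142,0.012,0,0,-0.163,0.2],
    [0.247,0.142,0.012,0,0,-0.163,0.2],
    [0.247,0.142,0.012,0,0,-0.163,0.2],
    [0.247,0.142,0.001,0,0,-0.163,0.2],
    [0.247,0.142,0.001,0,0,-0.163,0.2],
  ],
)

```text
time_s: 9.7
ee_pos: [623.6, 230.5, 24.6]
ee_rot: [180.0, 0.0, -2.7]
force: [0.7, -0.0, -1.6]
gripper_width: 63.9
gripper_force: 15.0
```

Run:
```python
from h import *
s=env.state(); f=eyes.grab_frame("wrist"); W=wworld(f,s)
print(s["ee_pos"],s["ee_rot"],s["force"],s["torque"])
im=f["pixels"]; u,v=wpix(f,s,[640,250,42]); print(u,v)
u,v=int(u),int(v); c=im[max(0,v-70):v+70,max(0,u-90):u+90]; save("w3.png",cv2.resize(c,None,fx=4,fy=4,interpolation=2))
```

```text
[623.62014453 230.5167892   24.60360721] [ 1.79980546e+02  3.13773994e-02 -2.71164926e+00] [ 0.68223069 -0.02383259 -1.63158324] [ 0.02066755 -0.01588613  0.03023186]
216.31408376292657 225.08066182207494
```

View pics/w3.png

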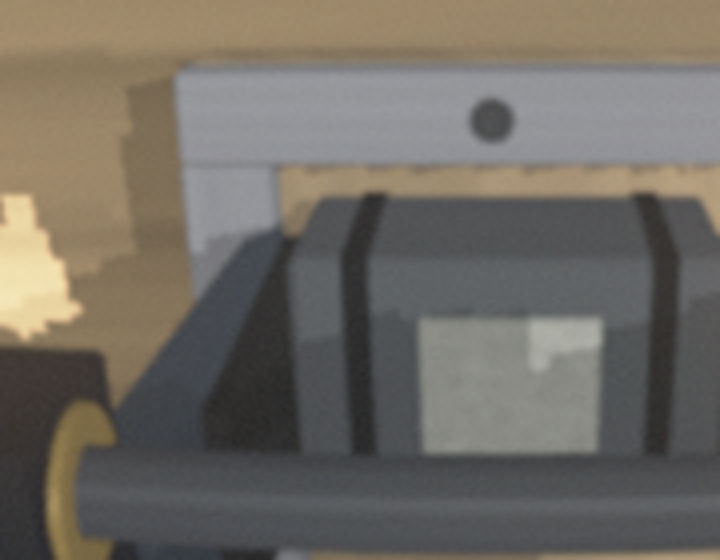

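The crop shows a gap of about 5 mm between pack and far fence (rows 165 to 200), as computed. Now I push in x, watching the force.

>>> send_rows(
  motion=[
    [0.006,0,0,0,0,0,0.2],
    [0.01,0,0,0,0,0,0.2],
    [0.012,0,0,0,0,0,0.2],
    [0.013,0,0,0,0,0,0.2],
    [0.013,0,0,0,0,0,0.2],
  ],
  squeeze=8,
)

```text
time_s: 10.38
ee_pos: [630.5, 231.1, 24.6]
ee_rot: [180.0, 0.1, -2.7]
force: [-2.1, 0.4, 2.3]
gripper_width: 63.8
gripper_force: 8.0
```

>>> send_rows(
  motion=[
    [0.003,0,0,0,0,0,0.2],
    [0.003,0,0,0,0,0,0.2],
  ],
)

```text
time_s: 10.62
ee_pos: [630.6, 231.1, 24.6]
ee_rot: [180.0, 0.3, -2.7]
force: [-6.3, -0.8, 5.3]
gripper_width: 63.9
gripper_force: 8.0
```

>>> send_rows(
  motion=[
    [-0.001,0.004,0,0,0,0,0.2],
    [-0.001,0.007,0,0,0,0,0.2],
    [-0.001,0.009,0,0,0,0,0.2],
    [-0.001,0.01,0,0,0,0,0.2],
    [-0.001,0.01,0,0,0,0,0.2],
  ],
)

```text
time_s: 11.25
ee_pos: [630.7, 234.1, 24.6]
ee_rot: [179.8, 0.2, -2.7]
force: [-4.9, -5.3, 5.1]
gripper_width: 64.0
gripper_force: 8.0
```

>>> send_rows(
  motion=[
    [0,0.003,0,0,0,0,0.2],
    [0,0.003,0,0,0,0,0.2],
    [0,0.003,0,0,0,0,0.2],
  ],
)

```text
time_s: 11.62
ee_pos: [630.8, 235.8, 24.6]
ee_rot: [179.8, 0.2, -2.7]
force: [-5.3, -4.5, 4.2]
gripper_width: 64.2
gripper_force: 8.0
```

>>> send_rows(
  motion=[
    [0,0.003,0,0,0,0,0.2],
    [0,0.003,0,0,0,0,0.2],
    [0,0.003,0,0,0,0,0.2],
  ],
)

```text
time_s: 12.0
ee_pos: [630.8, 236.0, 24.5]
ee_rot: [179.7, 0.2, -2.7]
force: [-4.9, -8.1, 4.8]
gripper_width: 63.9
gripper_force: 8.0
```

>>> send_rows(
  motion=[
    [0,0,0,0,0,0,0.55],
    [0,0,0,0,0,0,0.75],
    [0,0,0,0,0,0,0.75],
    [0,0,0,0,0,0,0.75],
    [-0.03,-0.01,0.1,0,0,0,0.75],
    [-0.12,-0.05,0.2,0,0,0,0.75],
    [-0.2,-0.05,0.28,0,0,0,0.75],
    [-0.2,-0.05,0.28,0,0,0,0.75],
  ],
)

```text
time_s: 13.0
ee_pos: [531.9, 214.7, 168.7]
ee_rot: [-179.8, -0.4, -2.6]
force: [-0.2, 0.4, 1.0]
gripper_width: 79.7
gripper_force: 0.0
```

Run:
```python
from h import *
s=env.state(); f=eyes.grab_frame("wrist"); W=wworld(f,s); np.savez("w4.npz",W=W,**f)
print(s["time_s"],s["ee_pos"],s["ee_rot"])
def sel(x0,x1,y0,y1,z0,z1):
    m=(W[...,0]>x0)&(W[...,0]<x1)&(W[...,1]>y0)&(W[...,1]<y1)&(W[...,2]>z0)&(W[...,2]<z1); return W[m]
p=sel(585,670,180,285,36,60); print("pack",len(p),p.mean(0),np.percentile(p[:,2],[5,95]),cv2.minAreaRect(p[:,:2].astype(np.float32)))
p=sel(480,570,-280,-130,3,24)
print("chg",len(p)); 
if len(p)>10: print(cv2.minAreaRect(p[:,:2].astype(np.float32)))
u,v=wpix(f,s,[628,235,42]).astype(int); u=max(u,90); v=max(v,70)
save("w4.png",cv2.resize(f["pixels"][v-70:v+70,u-90:u+90],None,fx=4,fy=4,interpolation=2))
```

```text
13.0 [531.86098808 214.71404114 168.74058101] [-179.82932782   -0.37604845   -2.6446076 ]
pack 2518 [629.00634282 235.28554688  41.72149234] [40.32917668 43.08814325] ((629.1737670898438, 235.97703552246094), (63.31765365600586, 40.32498550415039), 87.46057891845703)
chg 340
((526.9187622070312, -173.48072814941406), (52.60687255859375, 25.587757110595703), 14.68474292755127)
```

View pics/w4.png

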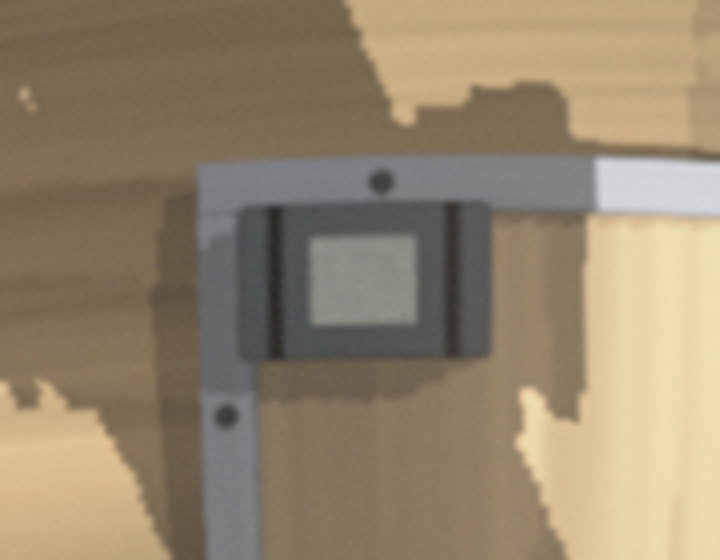

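The pack sits flush in the corner (label at (362,280)), its yaw within 0.2° of the fences. I regrasp it and carry it toward the charger.

>>> send_rows(
  motion=[
    [0.1,0.03,-0.04,0,0,0,0.75],
    [0.196,0.042,-0.1,0,0,0,0.75],
    [0.196,0.042,-0.18,0,0,0,0.75],
    [0.196,0.042,-0.23,0,0,0,0.75],
    [0.196,0.042,-0.26,0,0,0,0.75],
    [0.196,0.042,-0.289,0,0,0,0.75],
    [0.196,0.042,-0.289,0,0,0,0.75],
    [0.196,0.042,-0.289,0,0,0,0.75],
    [0.196,0.042,-0.289,0,0,0,0.2],
    [0.196,0.042,-0.289,0,0,0,0.2],
    [0.196,0.042,-0.289,0,0,0,0.2],
    [0.196,0.042,-0.289,0,0,0,0.2],
  ],
  squeeze=25,
)

```text
time_s: 14.55
ee_pos: [630.5, 235.5, 20.3]
ee_rot: [-180.0, -0.0, -2.7]
force: [0.4, 2.5, 2.7]
gripper_width: 64.0
gripper_force: 25.3
```

>>> send_rows(
  motion=[
    [0,0,0.05,0,0,0,0.2],
    [0,0,0.15,0,0,0,0.2],
    [0,0,0.25,0,0,0,0.2],
    [-0.36,-0.87,0.25,0,0,0,0.2],
    [-0.36,-0.87,0.25,0,0,0,0.2],
    [-0.36,-0.87,0.25,0,0,0,0.2],
    [-0.36,-0.87,0.25,0,0,0,0.2],
    [-0.36,-0.87,0.25,0,0,0,0.2],
    [-0.36,-0.87,0.25,0,0,0,0.2],
    [-0.36,-0.87,0.25,0,0,0,0.2],
    [-0.36,-0.87,0.25,0,0,0,0.2],
    [-0.36,-0.87,0.25,0,0,0,0.2],
    [-0.36,-0.87,0.25,0,0,0,0.2],
    [-0.36,-0.87,0.25,0,0,0,0.2],
  ],
)

```text
time_s: 16.3
ee_pos: [450.3, -198.9, 144.7]
ee_rot: [-180.0, 0.0, -2.6]
force: [-0.2, 0.1, -1.4]
gripper_width: 64.0
gripper_force: 25.0
```

Run:
```python
from h import *
s=env.state(); f=eyes.grab_frame("wrist"); W=wworld(f,s); np.savez("w5.npz",W=W,**f)
print(s["time_s"],s["ee_pos"],s["ee_rot"])
def sel(x0,x1,y0,y1,z0,z1):
    m=(W[...,0]>x0)&(W[...,0]<x1)&(W[...,1]>y0)&(W[...,1]<y1)&(W[...,2]>z0)&(W[...,2]<z1); return W[m]
p=sel(485,585,-260,-145,9,25); print("chg",len(p),np.percentile(p[:,2],[5,50,95]),cv2.minAreaRect(p[:,:2].astype(np.float32)))
p=sel(505,560,-225,-180,-5,12);print("floor",np.percentile(p[:,2],[5,50,95]))
u,v=wpix(f,s,[510,-200,20]).astype(int); print(u,v)
save("w5.png",cv2.resize(f["pixels"],(800,600)))
```

```text
16.3 [ 450.30094144 -198.94714351  144.73182576] [-1.79983501e+02  3.66286517e-02 -2.61140219e+00]
chg 1066 [11.73787824 15.42151254 16.65730721] ((529.89501953125, -202.90049743652344), (53.71623611450195, 77.13731384277344), 8.268338203430176)
floor [3.74969943 5.60253905 6.96584627]
250 124
```

View pics/w5.png

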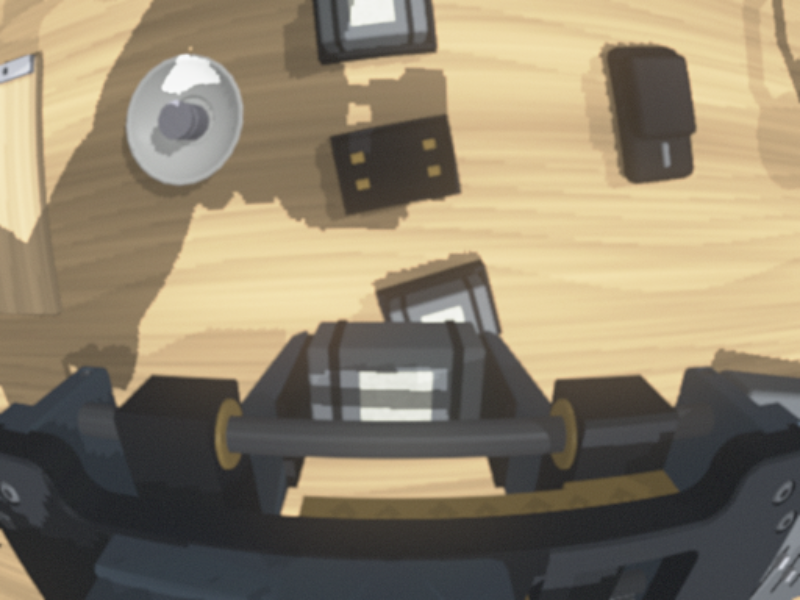

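The pack is held level. The empty charger is at (396,163), turned about 8°, and both neighbours are undisturbed. Next I measure the held pack's offset and refine the charger position.

Run:
```python
from h import *
z=np.load("w5.npz"); W=z["W"]; tp=np.array([450.3,-198.95])
def sel(x0,x1,y0,y1,z0,z1):
    m=(W[...,0]>x0)&(W[...,0]<x1)&(W[...,1]>y0)&(W[...,1]<y1)&(W[...,2]>z0)&(W[...,2]<z1); return W[m],m
p,_=sel(430,500,-240,-160,163,172); t=np.radians(-2.6); R=np.array([[np.cos(t),np.sin(t)],[-np.sin(t),np.cos(t)]])
q=(p[:,:2]-tp)@R.T; print("held top",len(p),np.median(p[:,2]),np.percentile(q[:,0],[0,1,50,99,100]),np.percentile(q[:,1],[1,99]))
p,_=sel(430,500,-240,-160,125,160); q=(p[:,:2]-tp)@R.T; print("front",len(p),np.percentile(p[:,2],[0,100]),np.percentile(q[:,0],[50,95]))
p,m=sel(485,585,-260,-145,13.5,19); t=np.radians(8.27); R=np.array([[np.cos(t),np.sin(t)],[-np.sin(t),np.cos(t)]])
q=(p[:,:2]-[530,-203])@R.T
print("rim",len(p),[np.round(np.percentile(q[:,i],[0,1,2,98,99,100]),1) for i in(0,1)])
# inner pocket: floor points
p,m=sel(485,585,-260,-145,3.5,8.5); q=(p[:,:2]-[530,-203])@R.T; q=q[(abs(q[:,0])<30)&(abs(q[:,1])<40)]
g=z["pixels"]
print("floor",len(q),[np.round(np.percentile(q[:,i],[0,2,98,100]),1) for i in(0,1)])
# top camera check
f=dict(np.load("top.npz")); Wt=world(f); d=(f["pixels"].max(-1)<70)&(np.hypot(Wt[...,0]-530,Wt[...,1]+203)<52)
P=Wt[d]; print("top dark",cv2.minAreaRect(P[:,:2].astype(np.float32)))
```

```text
held top 5692 166.22102535125953 [-11.32998554 -10.20957289   6.09548146  18.85276388  19.63431393] [-35.8964622   35.13094462]
front 1621 [136.28641616 159.99499064] [18.39314659 18.84244755]
rim 970 [array([-26.9, -26.6, -26.4,  26.2,  26.4,  26.7]), array([-38.5, -38.1, -37.9,  38.1,  38.3,  38.7])]
floor 2923 [array([-22.9, -21.9,  21.9,  22.9]), array([-35. , -33.2,  33.5,  35.3])]
top dark ((531.0850830078125, -200.47947692871094), (51.56536102294922, 74.98406219482422), 8.003653526306152)
```

>>> send_rows(
  motion=[
    [0.08,-0.004,0,0,0,0.1,0.2],
    [0.162,-0.008,0,0,0,0.182,0.2],
    [0.162,-0.008,-0.06,0,0,0.182,0.2],
    [0.162,-0.008,-0.12,0,0,0.182,0.2],
    [0.162,-0.008,-0.17,0,0,0.182,0.2],
    [0.162,-0.008,-0.21,0,0,0.182,0.2],
    [0.162,-0.008,-0.21,0,0,0.182,0.2],
    [0.162,-0.008,-0.21,0,0,0.182,0.2],
  ],
)

```text
time_s: 17.35
ee_pos: [531.9, -203.7, 40.7]
ee_rot: [180.0, -0.1, 8.3]
force: [0.5, -0.8, -0.6]
gripper_width: 64.0
gripper_force: 25.0
```

>>> send_rows(
  motion=[
    [-0.001,0.002,-0.02,0,0,0,0.2],
    [-0.001,0.002,-0.03,0,0,0,0.2],
    [-0.001,0.002,-0.037,0,0,0,0.2],
    [-0.001,0.002,-0.041,0,0,0,0.2],
    [-0.001,0.002,-0.041,0,0,0,0.2],
  ],
)

```text
time_s: 17.98
ee_pos: [530.6, -202.9, 19.4]
ee_rot: [180.0, 0.0, 8.2]
force: [-0.0, -0.6, -1.8]
gripper_width: 64.0
gripper_force: 25.0
```

>>> send_rows(
  motion=[
    [0,0,-0.004,0,0,0,0.2],
    [0,0,-0.004,0,0,0,0.2],
    [0,0,-0.004,0,0,0,0.45],
    [0,0,-0.004,0,0,0,0.75],
    [0,0,-0.004,0,0,0,0.75],
    [0,0,-0.004,0,0,0,0.75],
    [0,0,0.03,0,0,0,0.75],
    [0,0,0.1,0,0,0,0.75],
    [-0.1,0,0.2,0,0,0,0.75],
    [-0.17,0,0.25,0,0,0,0.75],
    [-0.17,0,0.25,0,0,0,0.75],
  ],
)

```text
time_s: 19.35
ee_pos: [444.7, -203.2, 146.9]
ee_rot: [179.9, -0.2, 8.1]
force: [1.3, -0.5, 0.1]
gripper_width: 79.7
gripper_force: 0.0
```

Run:
```python
from h import *
s=env.state(); f=eyes.grab_frame("wrist"); W=wworld(f,s)
print(s["time_s"],s["ee_pos"],s["force"])
def sel(x0,x1,y0,y1,z0,z1):
    m=(W[...,0]>x0)&(W[...,0]<x1)&(W[...,1]>y0)&(W[...,1]<y1)&(W[...,2]>z0)&(W[...,2]<z1); return W[m]
p=sel(485,580,-260,-145,30,60); A=np.c_[p[:,:2]-p[:,:2].mean(0),np.ones(len(p))]; print("pack",len(p),np.percentile(p[:,2],[5,50,95]),np.linalg.lstsq(A,p[:,2],rcond=None)[0],cv2.minAreaRect(p[:,:2].astype(np.float32)))
p=sel(540,610,-100,-25,27,60); print("adapter",p.mean(0))
save("w6.png",cv2.resize(f["pixels"],(800,600)))
```

```text
19.35 [ 444.70816984 -203.24618857  146.92698223] [ 1.25821461 -0.48878649  0.12048404]
pack 2814 [34.3914815  35.75139931 36.97667307] [-9.05249401e-04  1.26703873e-04  3.57223514e+01] ((529.1591186523438, -203.29244995117188), (39.49803924560547, 64.371826171875), 8.486879348754883)
adapter [571.83948943 -64.28287899  34.43925783]
```

View pics/w6.png

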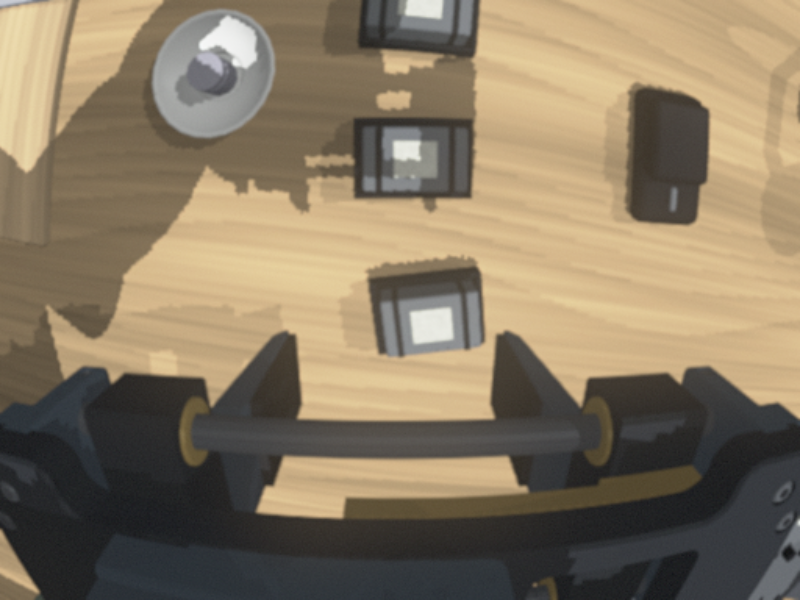

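The pack lies flat in the pocket at (413,158), its top at 35.7 mm against the expected 36 mm. The adapter stands in the dish at (212,73), and nothing else has moved.

```bash
python3 -c "
from h import *
print(env.job_done())"
```

```text
the job is handed in; nothing more can be done
None
```

The job is handed in at about 19 s of the 72 s allowed: the adapter stands in the dish, the pack was squared against both fences and released, and it now lies flat in the empty charger's pocket; no verdict was returned.

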